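# Refit the cleaned condenser lens in its three-stud mount

## Robot

A 6-joint arm with a two-finger parallel gripper is mounted at the origin on a cart in front of the work surface, level with it; the furniture and walls round the work are solid. World frame = base frame: x ahead of the robot, y to its left, z up, the work surface at z = 0. Lengths are in mm, angles in rad, forces in N, time in s.
With the tool pointing down it reaches from about 350 to 775 mm from the base axis. Payload 7.3 kg.
Tool frame: the origin (TCP) lies midway between the tips of the shut fingers; the grasp point (between the pads) lies 19 mm behind it; z points along the fingers, x is the direction in which the jaws open and shut, and the axes are right-handed (so a half turn about z gives the same grasp; the last joint's range is limited). The gripper opens to 92 mm and grips with 3 to 60 N. Pads are 19 mm wide; open, the fingers measure 130 mm over their backs; the gripper's body (75 mm by 190 mm) begins 47 mm behind the grasp point.
Start: joints at [-1.452, 0.342, 1.524, -0, 1.275, -0.146], TCP at [137.423, -506.715, 226.741] pointing down, gripper open.
Joint ranges: [-2.53, 2.53], [-0.77, 2.02], [0.04, 2.7], [-1, 4.14], [0.28, 2.66], [-3.11, 3.11]. Speed limits (rad/s): [2.57, 2.57, 3.14, 3.14, 3.14, 3.14].

## Interface

Orientations are given as [roll, pitch, yaw] about the fixed x, y, z axes, in that order (R = Rz(yaw) Ry(pitch) Rx(roll)).
In Python, from plant import bot gives the robot as it stands.
- The arm moves only by the shell command python3 -m pendant 'ROWS' [OPENING]. ROWS is JSON, a list of rows, each an object with "linear": the shift along the world's x, y, z in mm, a list of three; "twist": the turn about the world's z in degrees. In form: [{"linear": [x, y, z], "twist": twist}, ...]. A call has 1 to 20 rows; each row is the pose to reach, as a shift and turn from the pose commanded when the call began; what a row does not reach only later rows make up. A row lasts 1/8 s, in which the tool goes at most 62.5 mm and 10.7 degrees, less where a joint would pass 70% of its speed; a pose out of reach is approached as far as the arm can. A call with a gripper value outside its range is refused whole. OPENING is the closure in counts, from 0 (fully open) to 255 (shut), set as the call begins (- or left out, the last holds). The fingers move at their own pace and stop on an object; the grip force is fixed at half the most. Time passes only in rows, so rows that repeat a pose let the fingers close. It gives the time, the measured TCP pose, the force and the opening at its end, in the units of the state.
- bot.get_obs(): the state, without advancing time (a new reading comes with each control period).
- bot.capture(name): name is "side" or "top" or "wrist"; returns a dict with "frame" (384x512x3 uint8, blue, green, red), "z_map" (384x512 float32, mm along the optical axis (not along the pixel's ray), 0 where there is no reading), "fx", "fy", "cx", "cy" (pixels), "rvec" (rotation vector, rad) and "tvec" (3), from world to camera coordinates, as OpenCV has them. Camera axes: x right, y down, z forward; pixel columns grow to the right and rows downward; lengths in mm; the calibration is good to about 2 mm. A picture is of the moment at which its call begins.
- bot.close_job(): hands the job in, once; it reports no verdict.
The state is a dict: "time": time; "joint_positions": joint angles; "dq": joint speeds; "tau": joint torques, N m; "tool_pos": TCP position; "tcp_rot": TCP orientation; "contact_force": force on the tool from outside, world axes, zero at the start; "moment": the same for the moment, N m; "grip_width": finger opening in mm.
Only numpy, scipy, OpenCV 4.12 (cv2) and the standard library are available. Lean on these libraries where they do the work, as an engineer would, in place of code of your own. Each camera call takes 0.05 s, during which the arm holds its last target. There are 200 camera calls.

## Task

Pick up the condenser lens cell and refit it in the three-point mount: pull its flange against the sprung stud to push that back, lower the flange flat onto the three pads, then ease it forward until the spring holds it home under the two fixed studs, bearing on all three studs and all three pads so that it cannot rock. It holds glass: keep it upright, be gentle (at most 12 N on any stud and 25 N on a pad) and do not drive the sprung stud to its stop. Leave the other things where they stand.

Things in the scene. Friction and masses are not known exactly. Their poses are not given: they have to be found in the camera images.
- lens_grip (a point): The loose lens cell, standing upright, 68 mm high (all sizes in mm): a bright steel dovetail flange (dia 60 at its underside tapering to 56, 7 thick), then a dark round barrel of dia 41 with two milled flats, 26 across (they face this point's +x and -x), lens in its top. This point is on the axis, 38 above the underside; grip the flats here, fingertips over 9 above the underside. 0.20 to 0.33 kg.
- stand: The mount's fixed grey base, 174 x 112 mm, with two steel guide rails along its x. Origin under the middle of the mount at bench height; x points from the sprung stud (robot's side) to the two fixed studs, z up. The aluminium carriage on it is clamped anywhere within 18 mm either way of centre along x; this pose does not show where: feel for it.
- seat_mid (a point): Point of the stand where the lens axis meets the seat plane if the carriage is at mid-travel (true one: up to 18 mm off along the stand's x). The carriage has three 3 high pads, tops 26 above the bench, on radius 25.5, round a bore of 42, and two fixed steel studs at radius 33, 50 deg either side of +x: dia 6 at pad level, widening to 10 at 7 up, tops 10 above the pads. Slick faces.
- stud_mid (a point): Point on the stand where the sprung stud stands at rest if the carriage is in the middle: 31 mm on the -x side of the seat middle, 16 above the pads. The steel stud (dia 6 at pad level, 10 from 7 up, top 19 above the pads) slides back along -x: 2 N to start, 0.6 N more per mm, stop at 12.5. The flange clears the fixed studs at 7.5 to 10.5 back (6.5 to 8.3 N) above them; seated, it is 2 back.
- wafer_tub: Bystander: cream screw-top tub, dia 68, 46 mm high, loose. Origin at the centre of its underside.
- swab_tub: Bystander: white tub with a green lid, dia 58, 68 mm high, loose. Origin at the centre of its underside.
- slide_box: Bystander: small cream box with a blue lid, 80 x 32 x 36 mm, loose. Origin at the centre of its underside.

How it is judged (in metres and radians):
At the end, for the whole second after the job is handed in: The lens cell sits upright (within 0.03 rad) in the mount, let go and at rest, bearing on both fixed studs (over 0.4 N each), on the sprung stud (over 1.5 N) and on all three pads (over 0.15 N each); the bystanders within 20 mm of where they stood (contact force between each of stud_l_c0, stud_r_c0 and lens_c0 above 0.4 N and contact force between spring_stud_c0 and lens_c0 above 1.5 N and contact force between each of pad0_c0, pad1_c0, pad2_c0 and lens_c0 above 0.15 N and angle between lens_grip's own z axis and vertical below 0.03 rad and distance of each of wafer_tub, swab_tub, slide_box from where it was at the start of the episode below 0.02 m); the robot touches nothing.
It fails at once if the flange of the lens cell presses on a stud with more than 12 N or on a pad with more than 25 N (contact force between any of stud_l_c0, stud_r_c0, spring_stud_c0 and lens_c0 above 12 N or contact force between any of pad0_c0, pad1_c0, pad2_c0 and lens_c0 above 25 N).
It fails at once if the sprung stud is driven back to its stop (over 11.5 mm) (horizontal distance between spring_stud_c0 and stud_l_c0 above 0.0685 m).
It fails at once if the lens cell is tipped by more than 0.35 rad (angle between lens_grip's own z axis and vertical above 0.35 rad).
It fails at once if a bystander is knocked away (over 30 mm) (distance of any of wafer_tub, swab_tub, slide_box from where it was at the start of the episode above 0.03 m).
It also fails if it takes over 61 s, if anything falls off the work surface, if the arm or the gripper's body presses on something with over 40 N, if the wrist force passes 120 N, or if a joint passes its speed limit or range.

## Working session

There is one attempt and no reset: what is moved stays moved. The work goes in short steps, Python scripts to look and compute and a shell command to move; the robot and the scene stay as the last step left them, time stands still between calls to the robot, and variables do not carry over. Pictures are saved under pics/ and viewed, about 8 in all and at most 12, crops included, and the job is handed in when it is done.

```bash
mkdir -p pics
cat > h.py <<'E'
import numpy as np, cv2
from plant import bot
def cap(n):
    c=bot.capture(n); R=cv2.Rodrigues(np.array(c["rvec"],float))[0]; t=np.array(c["tvec"],float).ravel()
    c["R"]=R;c["t"]=t;return c
def cloud(c):
    z=c["z_map"];v,u=np.mgrid[:z.shape[0],:z.shape[1]]
    p=np.stack([(u-c["cx"])/c["fx"]*z,(v-c["cy"])/c["fy"]*z,z],-1)
    w=(p-c["t"])@c["R"]; w[z==0]=np.nan; return w
def plane(c,u,v,h):
    d=np.stack([(np.asarray(u,float)-c["cx"])/c["fx"],(np.asarray(v,float)-c["cy"])/c["fy"],np.ones(np.shape(u))],-1)@c["R"]
    o=-c["R"].T@c["t"]; return o+d*((h-o[2])/d[...,2])[...,None]
E
python3 - <<'E'
from h import *
print(bot.get_obs())
for n in("top","side"):
    c=cap(n); cv2.imwrite(f"pics/{n}0.png",c["frame"]); np.save(n+"0.npy",cloud(c)); print(n,c["fx"],c["R"].round(2).tolist(),(-c["R"].T@c["t"]).round())
E
```

```text
{'time': 0.0, 'joint_positions': array([-1.45199722e+00,  3.42713791e-01,  1.52501382e+00, -1.53257342e-05,
        1.27540991e+00, -1.45983497e-01]), 'dq': array([ 0.00088422,  0.0018818 , -0.00038798, -0.00184103, -0.00020185,
        0.00140013]), 'tau': array([-1.73217118e-04, -4.31237948e+01, -2.44224787e+01,  7.18365703e-02,
        5.58960834e-02, -1.28235056e-04]), 'tool_pos': array([ 137.36835546, -506.28477442,  226.05072118]), 'tcp_rot': array([-3.14138243e+00,  1.53057185e-03, -1.30600909e+00]), 'contact_force': array([-0.22204439, -0.73941341,  0.64397565]), 'moment': array([ 0.04113681, -0.00019048,  0.01998686]), 'grip_width': 91.7399590944503}
top 396.23337761841253 [[0.01, -1.0, 0.01], [-0.99, -0.01, -0.11], [0.11, -0.01, -0.99]] [ 387. -221. 1165.]
side 496.1322121728336 [[1.0, -0.04, 0.03], [0.01, -0.34, -0.94], [0.04, 0.94, -0.33]] [  485. -1318.   451.]
```

View pics/top0.png

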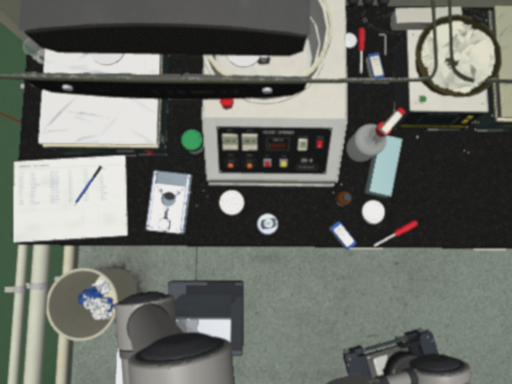

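View pics/side0.png

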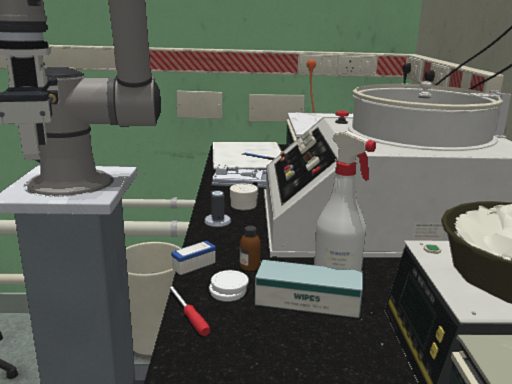

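The top view shows the stand at about (169,202), the lens cell at (267,223), the wafer tub next to it at (231,202), the swab tub at (192,140) and the slide box at (343,235). Next: a zoomed crop.

Run:
```python
from h import *
f=cv2.imread("pics/top0.png"); k=f[160:245,140:290]
cv2.imwrite("pics/crop.png",cv2.resize(k,None,fx=5,fy=5,interpolation=cv2.INTER_CUBIC))
w=np.load("top0.npy")
for u,v in[(169,202),(267,223),(231,202),(192,140),(343,235),(169,178),(169,225)]: print(u,v,w[v,u].round(1))
z=w[...,2]
# stand base: rect of points above 8mm within window
m=np.zeros(z.shape,np.uint8); m[160:240,140:200]=((z>6)&(z<60))[160:240,140:200]
p=w[m>0]; 
q,_=np.histogram(p[:,2],bins=range(0,62,3)); print(q)
r=cv2.minAreaRect(p[:,:2].astype(np.float32)); print(r)
m=np.zeros(z.shape,bool); m[205:242,250:285]=True
pl=w[m&(z>50)&(z<80)]; print("lens top",len(pl),np.median(pl,0),(pl.min(0)+pl.max(0))/2)
pf=w[m&(z>4)&(z<80)]; print("lens all",cv2.minEnclosingCircle(pf[:,:2].astype(np.float32)))
```

```text
169 202 [479.7  21.9  16.5]
267 223 [ 419.8 -260.5   66.2]
231 202 [ 479.  -158.9   42.9]
192 140 [651.9 -47.4  65.5]
343 235 [ 388.4 -478.5   32.4]
169 178 [550.3  24.9  13.5]
169 225 [412.9  16.1  34.2]
[  0   0 146 321 177 109 493 651 188  22   6  18  33  71  45   6   0   0
   0   0]
((480.240966796875, 9.495018005371094), (142.85214233398438, 173.57000732421875), 84.31655883789062)
lens top 132 [ 419.77461644 -263.18970782   67.82202968] [ 419.82477352 -263.32200535   64.33619942]
lens all ((420.5322265625, -281.7965087890625), 48.267913818359375)
```

View pics/crop.png

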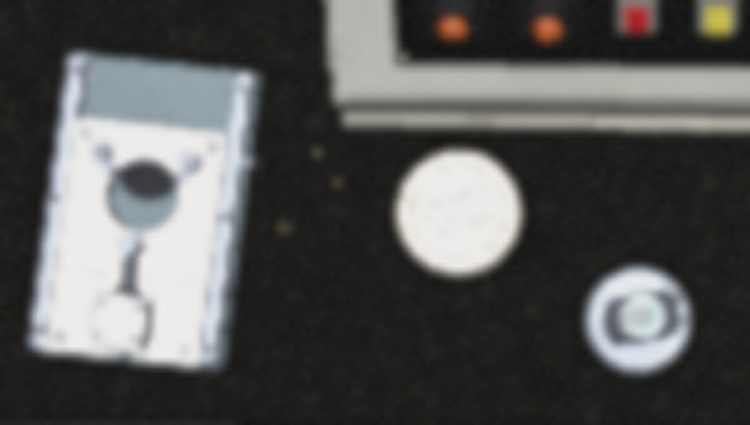

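The crop shows the bore at (141,195), the fixed studs at (103,152) and (192,162), the sprung stud at about (133,240), and the lens at (638,318). Its flats face roughly world ±x, tilted about 8°. I'll move above the lens and look with the wrist camera.

```bash
python3 -m pendant '[{"linear":[30,25,0],"twist":9},{"linear":[65,55,0],"twist":18},{"linear":[100,85,-4],"twist":27},{"linear":[135,115,-8],"twist":36},{"linear":[170,145,-12],"twist":45},{"linear":[205,175,-16],"twist":54},{"linear":[240,205,-20],"twist":63},{"linear":[265,228,-22],"twist":72},{"linear":[283,244,-25],"twist":80},{"linear":[283,244,-25],"twist":80},{"linear":[283,244,-25],"twist":80}]' 0
python3 - <<'E'
from h import *
c=cap("wrist"); cv2.imwrite("pics/w1.png",c["frame"]); w=cloud(c); np.save("w1.npy",w)
print((-c["R"].T@c["t"]).round(),c["R"].round(2).tolist(),c["fx"])
E
```

```text
time: 1.48
tool_pos: [420.0, -263.0, 201.6]
tcp_rot: [-3.141, 0.001, 0.088]
contact_force: [0.1, -0.3, -0.8]
grip_width: 91.6
[ 414. -194.  359.] [[1.0, 0.09, 0.0], [0.08, -0.96, 0.26], [0.02, -0.26, -0.97]] 289.07815887711587
```

View pics/w1.png

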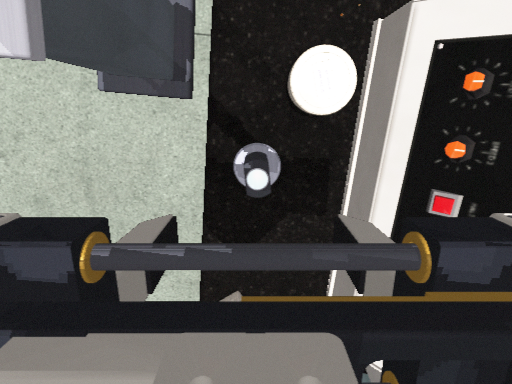

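The wrist view shows the flange at (257,165) and the barrel and lens top at (258,180), with the narrow side along the jaws. Now to measure the centre and the yaw of the flats.

Run:
```python
from h import *
c=cap("wrist"); w=cloud(c); f=c["frame"]
m=np.zeros(f.shape[:2],bool); m[130:205,220:295]=True
z=w[...,2]
t=m&(z>58)&(z<80); p=w[t]
r=cv2.minAreaRect(p[:,:2].astype(np.float32)); print("top",len(p),r,np.median(p[:,2]))
fl=m&(z>2)&(z<12); p=w[fl]; e=cv2.minEnclosingCircle(p[:,:2].astype(np.float32)); print("flange",len(p),e,np.median(p[:,2]))
# colour ellipse
g=f.max(2); b=(m&(g>75)).astype(np.uint8)
cs,_=cv2.findContours(b,0,1); k=max(cs,key=cv2.contourArea); h=cv2.convexHull(k)[:,0]; 
P=plane(c,h[:,0],h[:,1],3.5); print(cv2.minEnclosingCircle(P[:,:2].astype(np.float32)))
# lens-top rectangle edges by pixel: print small grayscale rows
d=(m&(z>25)).astype(np.uint8); ys,xs=np.nonzero(d); 
for v in range(ys.min(),ys.max()+1,3): 
    x=xs[ys==v]; 
    if len(x):print(v,x.min(),x.max(), end="; ")
print()
```

```text
top 919 ((422.90625, -262.8802185058594), (25.98564910888672, 40.80009841918945), 11.059293746948242) 67.924849745541
flange 824 ((421.1761169433594, -254.4967498779297), 35.65169143676758) 6.318191042075564
((422.70654296875, -263.23516845703125), 30.397489547729492)
153 254 261; 156 247 267; 159 245 267; 162 244 268; 165 244 268; 168 244 269; 171 245 269; 174 245 269; 177 245 269; 180 246 270; 183 246 270; 186 246 270; 189 247 271; 192 247 270; 195 249 266;
```

Run:
```python
import cv2
f=cv2.imread("pics/w1.png"); cv2.imwrite("pics/w1c.png",cv2.resize(f[135:205,220:300],None,fx=7,fy=7,interpolation=cv2.INTER_CUBIC))
```

```text
(no output)
```

View pics/w1c.png

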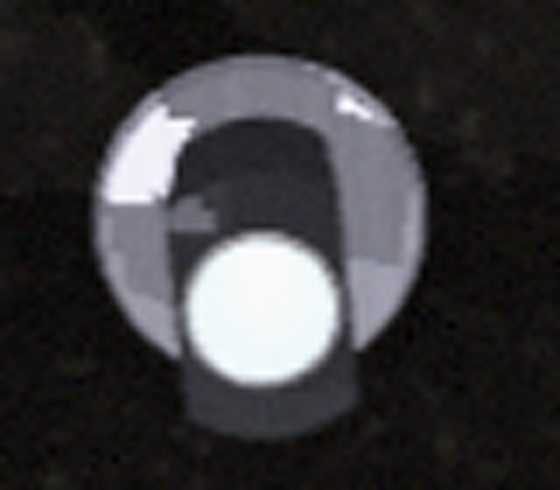

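Centre is (422.9,-262.9) and the flats' yaw is 11°, so I need twist +6, +3 mm in x, then down 182 mm.

```bash
python3 -m pendant '[{"linear":[3,0,-35],"twist":6},{"linear":[3,0,-70],"twist":6},{"linear":[3,0,-105],"twist":6},{"linear":[3,0,-135],"twist":6},{"linear":[3,0,-160],"twist":6},{"linear":[3,0,-175],"twist":6},{"linear":[3,0,-182],"twist":6},{"linear":[3,0,-182],"twist":6}]' 0
python3 -m pendant '[{"linear":[0,0,0],"twist":0},{"linear":[0,0,0],"twist":0},{"linear":[0,0,0],"twist":0},{"linear":[0,0,0],"twist":0},{"linear":[0,0,0],"twist":0},{"linear":[0,0,0],"twist":0},{"linear":[0,0,0],"twist":0},{"linear":[0,0,0],"twist":0}]' 255
python3 -m pendant '[{"linear":[0,0,5],"twist":0},{"linear":[0,0,20],"twist":0},{"linear":[0,0,45],"twist":0},{"linear":[0,0,75],"twist":0},{"linear":[0,0,100],"twist":0},{"linear":[0,0,120],"twist":0},{"linear":[0,0,120],"twist":0},{"linear":[0,0,120],"twist":0}]'
python3 -c "
from h import *
print(bot.get_obs())"
```

```text
time: 2.58
tool_pos: [423.4, -263.0, 19.9]
tcp_rot: [3.141, -0.0, 0.194]
contact_force: [-0.3, 0.5, -0.3]
grip_width: 91.8
time: 3.58
tool_pos: [423.4, -262.7, 19.7]
tcp_rot: [-3.142, 0.0, 0.195]
contact_force: [0.2, 0.5, -0.4]
grip_width: 26.1
time: 4.58
tool_pos: [423.0, -262.4, 139.4]
tcp_rot: [-3.141, 0.0, 0.195]
contact_force: [-0.0, 0.6, -2.1]
grip_width: 26.1
{'time': 4.575, 'joint_positions': array([-7.09283645e-01,  3.84956323e-01,  1.72433861e+00,  6.48732805e-05,
        1.03304717e+00, -9.04296576e-01]), 'dq': array([-0.00061341,  0.01497727,  0.00657807,  0.00079078, -0.00146744,
        0.00033192]), 'tau': array([ 1.44615403e-02, -4.41399300e+01, -2.23847938e+01,  1.96179195e-02,
        6.99321460e-02,  2.44485464e-04]), 'tool_pos': array([ 423.02321308, -262.36913872,  139.37648639]), 'tcp_rot': array([-3.14096916e+00,  4.19567006e-04,  1.94979812e-01]), 'contact_force': array([-0.01984727,  0.59375174, -2.06593037]), 'moment': array([-0.0077892 , -0.10852429,  0.00728843]), 'grip_width': 26.092778610803094}
```

```bash
python3 -m pendant '[{"linear":[0,20,10],"twist":0},{"linear":[0,50,20],"twist":0},{"linear":[2,85,30],"twist":0},{"linear":[4,120,40],"twist":0},{"linear":[6,155,50],"twist":0},{"linear":[7,185,60],"twist":0},{"linear":[7,200,60],"twist":0},{"linear":[7,200,60],"twist":0},{"linear":[7,200,60],"twist":0}]'
python3 - <<'E'
from h import *
c=cap("wrist"); cv2.imwrite("pics/w2.png",c["frame"]); w=cloud(c); np.save("w2.npy",w)
cv2.imwrite("pics/w2v.png",cv2.resize(c["frame"][20:240,100:400],None,fx=2.5,fy=2.5))
t=np.load("top0.npy"); 
for x in range(520,640,20):
    q=t[(abs(t[...,0]-x)<10)&(abs(t[...,1]-20)<110)]; print(x,np.nanmax(q[:,2]).round() if len(q) else None,end="; ")
E
```

```text
time: 5.7
tool_pos: [430.2, -63.2, 199.3]
tcp_rot: [-3.142, 0.001, 0.195]
contact_force: [0.5, -0.7, -2.8]
grip_width: 25.9
520 35.0; 540 25.0; 560 24.0; 580 12.0; 600 654.0; 620 630.0;
```

View pics/w2v.png

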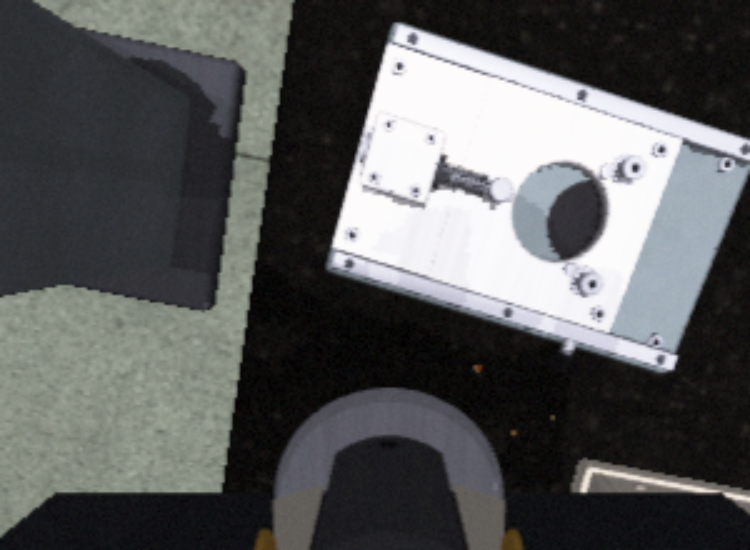

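The wrist view shows the carriage directly: bore at (560,211), fixed studs at (628,168) and (588,285), sprung stud at (501,190), all in crop pixels. The depth map should give their positions.

Run:
```python
from h import *
c=cap("wrist"); f=c["frame"]; w=cloud(c); z=w[...,2]
def full(u,v): return u/2.5+100, v/2.5+20
for n,u,v,h in[("bore",560,211,23),("L",628,168,36),("R",588,285,36),("S",501,190,45)]:
    U,V=full(u,v); print(n,plane(c,np.array(U),np.array(V),h).round(1), w[int(V),int(U)].round(1))
    m=np.zeros(z.shape,bool); r=9; m[int(V)-r:int(V)+r,int(U)-r:int(U)+r]=1
    if n!="bore":
        q=w[m&(z>h-2.5)&(z<h+4)]; print("  depth",len(q),((q.max(0)+q.min(0))/2).round(1) if len(q) else 0,q.mean(0).round(1) if len(q) else 0)
# carriage hole: pixels not at carriage height near bore
U,V=map(int,full(560,211)); m=np.zeros(z.shape,np.uint8); m[V-26:V+26,U-24:U+20]=((z<19))[V-26:V+26,U-24:U+20]
k=max(cv2.findContours(m,0,1)[0],key=cv2.contourArea)[:,0]; P=plane(c,k[:,0],k[:,1],23)[:,:2].astype(np.float32)
print("bore",cv2.minEnclosingCircle(P),cv2.fitEllipse(P))
# stand rectangle
m=((z>8)&(z<60)).astype(np.uint8); m[190:]=0; m[:,:225]=0
k=max(cv2.findContours(m,0,1)[0],key=cv2.contourArea)[:,0]; 
print(cv2.minAreaRect(w[k[:,1],k[:,0],:2].astype(np.float32)))
a=plane(c,*[np.array(x) for x in full(398,28)],20);b=plane(c,*[np.array(x) for x in full(748,144)],20)
a2=plane(c,*[np.array(x) for x in full(330,265)],20);b2=plane(c,*[np.array(x) for x in full(672,370)],20)
for p,q in((a,b),(a2,b2)): d=q-p; print(np.degrees(np.arctan2(d[1],d[0])),np.hypot(*d[:2]))
# held flange
d=f[:]; 
ff=(z>165)&(z<200); ff[:,:150]=0; q=w[ff]; print("held",len(q),np.nanmedian(q,0),bot.get_obs()["tool_pos"])
```

```text
bore [491.6  24.3  23. ] [494.2  25.5  11. ]
L [512.4  46.   36. ] [512.6  46.3  34.6]
  depth 78 [515.2  47.3  35.4] [515.   47.2  35.1]
R [508.7  -4.3  36. ] [508.7  -4.4  35.1]
  depth 67 [510.4  -2.9  35.4] [510.1  -2.9  35.2]
S [460.8  26.4  45. ] [460.4  26.3  45.2]
  depth 79 [460.9  27.1  44.5] [460.8  27.3  44.3]
bore ((491.23785400390625, 24.263124465942383), 21.157325744628906) ((491.0543518066406, 24.268835067749023), (40.95698547363281, 41.30265808105469), 4.297904014587402)
((483.30072021484375, 18.97844696044922), (124.2831802368164, 173.48104858398438), 84.28457641601562)
-5.565220865087857 160.27115369030562
-5.736617712136251 168.44481329776124
held 2436 [428.79506492 -45.01599633 185.84699414] [430.26749794 -63.48103631 199.34704865]
```

Seat centre is about (491.2, 24.0) and the stand yaw about -5.7°. The jaws go along stand y, which means yaw 84.3° and twist +73. I'll move to 9 mm forward of the seat, at height.

```bash
python3 -m pendant '[{"linear":[5,5,0],"twist":9},{"linear":[14,16,0],"twist":18},{"linear":[24,28,0],"twist":27},{"linear":[34,40,-5],"twist":36},{"linear":[44,54,-15],"twist":46},{"linear":[54,66,-30],"twist":55},{"linear":[62,77,-45],"twist":64},{"linear":[70,86,-60],"twist":73},{"linear":[70,86,-80],"twist":73},{"linear":[70,86,-80],"twist":73},{"linear":[70,86,-80],"twist":73}]'
python3 - <<'E'
from h import *
c=cap("wrist"); cv2.imwrite("pics/w3.png",c["frame"])
w=cloud(c);z=w[...,2]; o=bot.get_obs();print(o["tool_pos"],o["tcp_rot"],o["contact_force"],o["moment"])
c=cap("side"); cv2.imwrite("pics/s3.png",cv2.resize(c["frame"][130:230,170:330],None,fx=5,fy=5,interpolation=cv2.INTER_CUBIC))
E
```

```text
time: 7.18
tool_pos: [500.8, 22.7, 120.2]
tcp_rot: [3.141, -0.0, 1.468]
contact_force: [-0.1, -0.1, -2.1]
grip_width: 25.5
[500.97430762  22.78854536 120.47226822] [ 3.14028163e+00 -3.92983495e-05  1.46822382e+00] [-0.1737808   0.40478041 -3.20290777] [ 0.04089544 -0.15877775 -0.01972256]
```

View pics/w3.png

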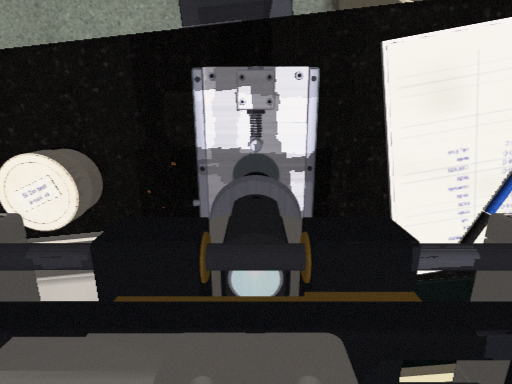

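The stand is square in the image: sprung stud at (256,145), rails at 199 and 312, lens flange centred on column ~257. It's laterally aligned, so I'll descend in front of the sprung stud.

```bash
python3 -m pendant '[{"linear":[0,0,-15],"twist":0},{"linear":[0,0,-30],"twist":0},{"linear":[0,0,-42],"twist":0},{"linear":[0,0,-52],"twist":0},{"linear":[0,0,-58],"twist":0},{"linear":[0,0,-61],"twist":0},{"linear":[0,0,-61],"twist":0},{"linear":[0,0,-61],"twist":0}]'
python3 -m pendant '[{"linear":[-1,0.1,0],"twist":0},{"linear":[-2,0.2,0],"twist":0},{"linear":[-2,0.2,0],"twist":0}]'
python3 -m pendant '[{"linear":[-1,0.1,0],"twist":0},{"linear":[-2,0.2,0],"twist":0},{"linear":[-2,0.2,0],"twist":0}]'
python3 -m pendant '[{"linear":[-1,0.1,0],"twist":0},{"linear":[-1,0.1,0],"twist":0}]'
python3 -m pendant '[{"linear":[-1,0.1,0],"twist":0},{"linear":[-1,0.1,0],"twist":0}]'
```

```text
time: 8.28
tool_pos: [500.7, 23.3, 59.1]
tcp_rot: [3.141, -0.0, 1.469]
contact_force: [-0.0, 0.8, -2.4]
grip_width: 26.4
time: 8.65
tool_pos: [498.4, 23.5, 58.8]
tcp_rot: [3.141, -0.0, 1.469]
contact_force: [0.5, 0.1, -2.6]
grip_width: 26.1
time: 9.02
tool_pos: [496.3, 23.7, 58.7]
tcp_rot: [-3.142, -0.0, 1.469]
contact_force: [-0.1, -0.2, -3.2]
grip_width: 26.3
time: 9.28
tool_pos: [495.3, 23.8, 58.7]
tcp_rot: [-3.141, -0.0, 1.469]
contact_force: [-0.4, -0.3, -2.7]
grip_width: 26.0
time: 9.52
tool_pos: [494.4, 23.9, 58.7]
tcp_rot: [-3.142, -0.0, 1.469]
contact_force: [0.4, 0.3, -2.4]
grip_width: 25.8
```

```bash
for i in 1 2 3; do python3 -m pendant '[{"linear":[-1,0.1,0],"twist":0},{"linear":[-1,0.1,0],"twist":0}]' | sed -n '2p;4p'; done
```

```text
tool_pos: [493.9, 23.9, 58.9]
contact_force: [1.6, -0.5, -3.0]
tool_pos: [492.8, 24.0, 58.9]
contact_force: [2.7, -0.1, -2.2]
tool_pos: [491.7, 24.2, 58.9]
contact_force: [2.9, 0.1, -2.4]
```

Contact felt near x≈494. Continuing back in steps.

```bash
python3 -m pendant '[{"linear":[-1,0.1,0],"twist":0},{"linear":[-2,0.2,0],"twist":0},{"linear":[-2,0.2,0],"twist":0}]' | sed -n '2,4p'; python3 -m pendant '[{"linear":[-1,0.1,0],"twist":0},{"linear":[-2,0.2,0],"twist":0},{"linear":[-2,0.2,0],"twist":0}]' | sed -n '2,4p'; python3 -m pendant '[{"linear":[0,0,0],"twist":0}]' | sed -n '2,4p'
python3 - <<'E'
from h import *
c=cap("side"); cv2.imwrite("pics/s4.png",cv2.resize(c["frame"][130:230,170:330],None,fx=5,fy=5,interpolation=cv2.INTER_CUBIC))
c=cap("wrist"); cv2.imwrite("pics/w4.png",cv2.resize(c["frame"][80:300,180:340],None,fx=2.5,fy=2.5,interpolation=cv2.INTER_CUBIC)); print(bot.get_obs()["contact_force"],bot.get_obs()["moment"])
E
```

```text
tool_pos: [489.7, 24.4, 58.9]
tcp_rot: [3.141, -0.0, 1.469]
contact_force: [4.6, -0.7, -1.6]
tool_pos: [487.8, 24.5, 58.9]
tcp_rot: [3.14, -0.0, 1.469]
contact_force: [6.2, -0.5, -2.2]
tool_pos: [487.9, 24.5, 58.9]
tcp_rot: [3.14, -0.0, 1.469]
contact_force: [5.7, 0.1, -2.3]
[ 4.87120197 -0.47640805 -1.8834766 ] [-0.0094593  -1.24249988 -0.03900246]
```

View pics/s4.png

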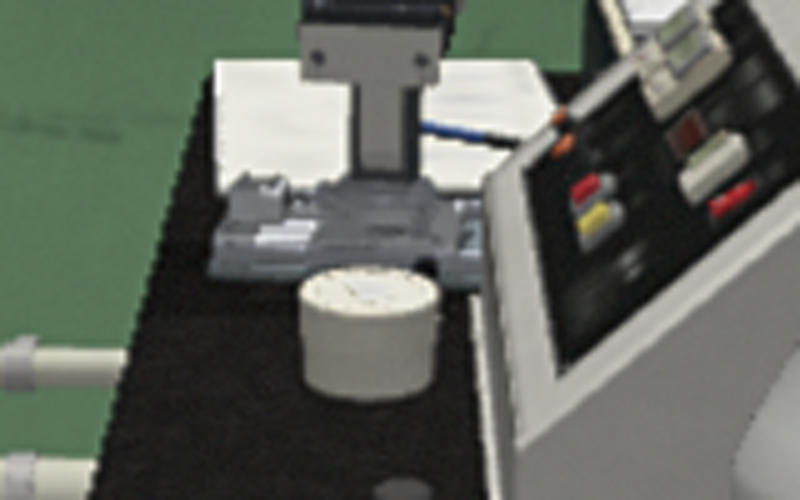

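The side view (crop centre around (380,220)) shows the flange over the carriage with no visible tilt. The force matches the spring law with contact at x≈493.9, so the target is x≈485 (9 back).

```bash
python3 -m pendant '[{"linear":[-1,0.1,0],"twist":0},{"linear":[-2,0.2,0],"twist":0},{"linear":[-2.7,0.3,0],"twist":0},{"linear":[-2.7,0.3,0],"twist":0}]' | sed -n '2,4p'; for i in 1 2 3; do python3 -m pendant '[{"linear":[0,0,0],"twist":0}]' | sed -n '2p;4p'; done
python3 - <<'E'
from h import *
c=cap("wrist"); cv2.imwrite("pics/w5.png",cv2.resize(c["frame"][80:300,180:340],None,fx=2.7,fy=2.7,interpolation=cv2.INTER_CUBIC))
E
```

```text
tool_pos: [485.7, 24.8, 59.0]
tcp_rot: [3.139, -0.0, 1.469]
contact_force: [7.1, -1.2, -3.0]
tool_pos: [485.8, 24.7, 59.0]
contact_force: [6.7, 0.1, -2.5]
tool_pos: [485.7, 24.8, 59.0]
contact_force: [6.4, -0.3, -2.7]
tool_pos: [485.7, 24.7, 59.0]
contact_force: [6.6, -0.6, -3.6]
```

View pics/w5.png

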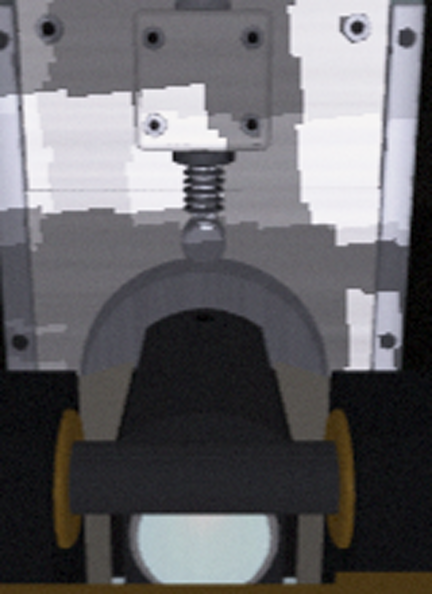

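The stud (203,240) is centred on the flange (80..328) and there's no visible tilt. It's about 8 mm back; I'll go 0.9 more and then lower in small steps.

```bash
python3 -m pendant '[{"linear":[-0.5,0.05,0],"twist":0},{"linear":[-0.9,0.1,0],"twist":0},{"linear":[-0.9,0.1,0],"twist":0}]' | sed -n '2,4p'; for i in 1 2 3; do python3 -m pendant '[{"linear":[0,0,-1],"twist":0},{"linear":[0,0,-1.5],"twist":0},{"linear":[0,0,-1.5],"twist":0}]' | sed -n '2p;4p'; done
```

```text
tool_pos: [485.0, 24.8, 59.1]
tcp_rot: [3.139, -0.0, 1.469]
contact_force: [6.4, -1.7, -2.5]
tool_pos: [485.1, 24.8, 57.6]
contact_force: [6.9, -1.0, -3.7]
tool_pos: [485.1, 24.8, 56.1]
contact_force: [7.0, -1.0, -2.5]
tool_pos: [485.1, 24.8, 54.6]
contact_force: [6.9, -0.4, -3.0]
```

Past the fixed stud tops with no upward force. Lowering on.

```bash
for i in 1 2 3 4; do python3 -m pendant '[{"linear":[0,0,-1],"twist":0},{"linear":[0,0,-1.5],"twist":0},{"linear":[0,0,-1.5],"twist":0}]' | sed -n '2p;4p'; done
for i in 1 2 3; do python3 -m pendant '[{"linear":[0,0,-0.5],"twist":0},{"linear":[0,0,-0.5],"twist":0}]' | sed -n '2p;4p'; done
```

```text
tool_pos: [485.1, 24.8, 53.1]
contact_force: [7.6, -0.7, -3.9]
tool_pos: [484.9, 24.8, 51.4]
contact_force: [6.1, -0.8, -4.7]
tool_pos: [484.8, 24.8, 49.9]
contact_force: [6.6, -0.8, -4.9]
tool_pos: [484.8, 24.8, 48.4]
contact_force: [6.3, -0.7, -4.4]
tool_pos: [484.7, 24.9, 47.9]
contact_force: [7.6, -0.1, -4.9]
tool_pos: [484.7, 24.9, 47.4]
contact_force: [7.2, -1.3, -4.4]
tool_pos: [484.7, 24.9, 46.9]
contact_force: [8.0, -0.6, -5.0]
```

```bash
for i in 1 2 3 4; do python3 -m pendant '[{"linear":[0,0,-0.4],"twist":0},{"linear":[0,0,-0.4],"twist":0},{"linear":[0,0,-0.4],"twist":0}]' | sed -n '2p;4p'; done; python3 -c "
from h import *
print(bot.get_obs()['moment'])"
```

```text
tool_pos: [484.7, 24.9, 46.5]
contact_force: [6.7, -1.0, -5.6]
tool_pos: [484.6, 24.9, 46.0]
contact_force: [7.1, 0.2, -4.0]
tool_pos: [484.7, 24.9, 45.8]
contact_force: [6.8, -0.2, -3.7]
tool_pos: [484.9, 24.9, 45.7]
contact_force: [5.9, -1.0, -0.5]
[ 0.00402969 -1.32713233 -0.03237717]
```

Pads contacted (Fz rose from -5 to -0.5). Easing forward.

```bash
for i in 1 2 3; do python3 -m pendant '[{"linear":[0.5,-0.05,0],"twist":0},{"linear":[1,-0.1,0],"twist":0},{"linear":[1,-0.1,0],"twist":0}]' | sed -n '2p;4p'; done
```

```text
tool_pos: [485.8, 24.8, 45.7]
contact_force: [5.6, -1.2, 0.0]
tool_pos: [486.6, 24.7, 45.6]
contact_force: [5.9, -0.4, 2.4]
tool_pos: [487.3, 24.6, 45.6]
contact_force: [4.0, -0.9, 5.6]
```

```bash
for i in 1 2 ; do python3 -m pendant '[{"linear":[0.3,-0.03,0.15],"twist":0},{"linear":[0.6,-0.06,0.3],"twist":0},{"linear":[0.6,-0.06,0.3],"twist":0}]' | sed -n '2,4p'; done; python3 -c "
from h import *
print(bot.get_obs()['moment'])"
```

```text
tool_pos: [487.5, 24.6, 45.6]
tcp_rot: [3.141, -0.0, 1.469]
contact_force: [3.8, 0.0, 6.0]
tool_pos: [487.9, 24.6, 45.6]
tcp_rot: [-3.141, -0.0, 1.469]
contact_force: [3.5, 0.1, 3.2]
[-0.03819768 -0.89138228 -0.0163224 ]
```

```bash
for i in 1 2 3; do python3 -m pendant '[{"linear":[0.3,-0.03,0],"twist":0},{"linear":[0.6,-0.06,0],"twist":0},{"linear":[0.6,-0.06,0],"twist":0}]' | sed -n '2p;4p'; done; python3 -c "
from h import *
print(bot.get_obs()['moment'])"
```

```text
tool_pos: [488.5, 24.5, 45.7]
contact_force: [3.3, -0.0, 3.0]
tool_pos: [489.1, 24.5, 45.6]
contact_force: [3.9, -0.4, 2.7]
tool_pos: [489.7, 24.4, 45.7]
contact_force: [3.0, -0.5, 1.8]
[ 0.00778282 -0.73954905  0.01387236]
```

```bash
for i in 1 2 3; do python3 -m pendant '[{"linear":[0.4,-0.04,0],"twist":0},{"linear":[0.4,-0.04,0],"twist":0}]' | sed -n '2p;4p'; done; python3 -c "
from h import *
print(bot.get_obs()['moment'])"
```

```text
tool_pos: [490.1, 24.4, 45.7]
contact_force: [3.0, 0.2, 0.7]
tool_pos: [490.5, 24.3, 45.7]
contact_force: [2.1, -0.1, 1.1]
tool_pos: [490.8, 24.3, 45.7]
contact_force: [2.5, -0.1, 0.7]
[-0.01957717 -0.53555238  0.01205095]
```

```bash
for i in 1 2 3; do python3 -m pendant '[{"linear":[0.4,-0.04,0],"twist":0},{"linear":[0.4,-0.04,0],"twist":0}]' | sed -n '2p;4p'; done; python3 -c "
from h import *
print(bot.get_obs()['moment'])"
```

```text
tool_pos: [491.0, 24.3, 45.7]
contact_force: [0.6, 0.1, 2.4]
tool_pos: [491.1, 24.3, 45.7]
contact_force: [-1.6, -0.1, 3.7]
tool_pos: [491.2, 24.3, 45.6]
contact_force: [-4.1, -0.3, 5.1]
[0.07638812 0.47528079 0.02763049]
```

Fx went 3 → -4: the fixed studs are bearing at x≈491.0. Easing back to about zero force, then releasing.

```bash
python3 -m pendant '[{"linear":[-0.5,0.05,0.2],"twist":0},{"linear":[-0.6,0.06,0.3],"twist":0},{"linear":[-0.6,0.06,0.3],"twist":0}]' | sed -n '2p;4p'
python3 -m pendant '[{"linear":[0,0,0],"twist":0},{"linear":[0,0,0],"twist":0},{"linear":[0,0,0],"twist":0},{"linear":[0,0,0],"twist":0},{"linear":[0,0,0],"twist":0}]' 130
python3 - <<'E'
from h import *
c=cap("wrist"); cv2.imwrite("pics/w6.png",cv2.resize(c["frame"][80:300,150:370],None,fx=2.7,fy=2.7,interpolation=cv2.INTER_CUBIC))
E
```

```text
tool_pos: [491.2, 24.3, 45.7]
contact_force: [-3.0, 0.8, -2.2]
time: 22.92
tool_pos: [491.7, 24.2, 46.1]
tcp_rot: [3.141, -0.0, 1.469]
contact_force: [1.1, -0.2, -0.5]
grip_width: 45.1
```

View pics/w6.png

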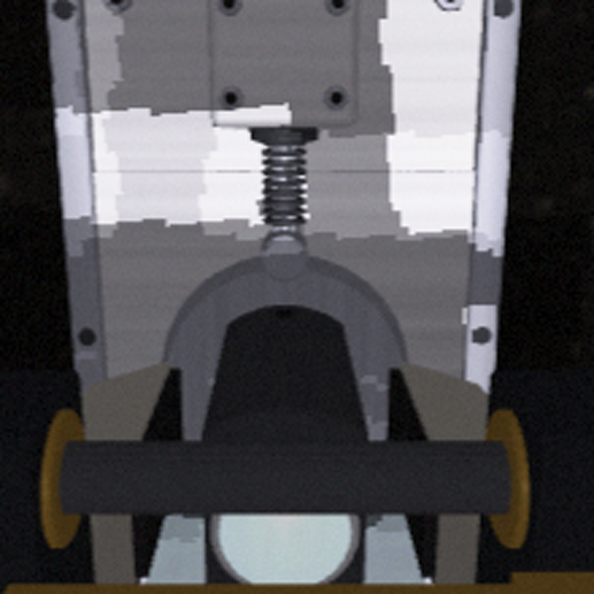

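Released: the flange rests against the sprung stud (285,255) and the fingers are clear of the barrel. I'll withdraw straight up and inspect.

```bash
python3 -m pendant '[{"linear":[0,0,0],"twist":0},{"linear":[0,0,0],"twist":0},{"linear":[0,0,10],"twist":0},{"linear":[0,0,30],"twist":0},{"linear":[0,0,60],"twist":0},{"linear":[0,0,95],"twist":0},{"linear":[0,0,120],"twist":0},{"linear":[5,-15,140],"twist":0},{"linear":[10,-30,150],"twist":0},{"linear":[10,-30,150],"twist":0},{"linear":[10,-30,150],"twist":0}]' 90
python3 - <<'E'
from h import *
c=cap("wrist"); f=c["frame"]; w=cloud(c); z=w[...,2]
cv2.imwrite("pics/w7.png",f[20:340,90:420])
m=(z>85)&(z<105)&(np.hypot(w[...,0]-491,w[...,1]-24)<40)
p=w[m]; print(len(p))
if len(p)>50:
    print(cv2.minAreaRect(p[:,:2].astype(np.float32)))
    A=np.c_[p[:,:2]-p[:,:2].mean(0),np.ones(len(p))]; k=np.linalg.lstsq(A,p[:,2],rcond=None)[0]; print("top slope,z",k)
t=cap("top"); a=np.load("top0.npy"); b=cloud(t); 
f0=cv2.imread("pics/top0.png")
for n,u,v in(("wafer",231,202),("swab",192,140),("box",343,235)): print(n,cv2.absdiff(f0,t["frame"])[v-14:v+14,u-14:u+14].mean())
E
```

```text
time: 24.35
tool_pos: [501.0, -5.6, 195.2]
tcp_rot: [-3.14, -0.0, 1.469]
contact_force: [1.0, 0.0, 0.6]
grip_width: 59.4
1187
((491.70843505859375, 24.54438018798828), (25.993791580200195, 40.996986389160156), 83.76171875)
top slope,z [1.95717446e-02 2.22030215e-02 9.40933630e+01]
wafer 2.4744897959183674
swab 1.8762755102040816
box 2.0327380952380953
```

View pics/w7.png

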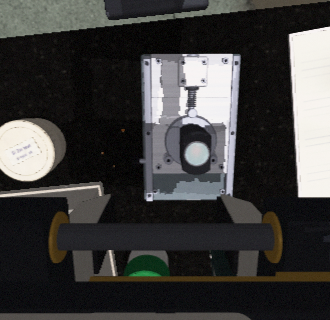

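The lens sits in the mount at crop (195,150), with its top at 94.1 mm (94 expected), and the bystanders haven't moved. The fitted slope of 0.02 could be camera bias, so I'll compare it with the same fit on the lens when it stood on the bench, and look from another angle.

Run:
```python
from h import *
def fit(w,m,n):
    p=w[m]; p=p[~np.isnan(p).any(1)]
    c0=np.median(p[:,2]); p=p[abs(p[:,2]-c0)<3]
    A=np.c_[p[:,:2]-p[:,:2].mean(0),np.ones(len(p))]; k=np.linalg.lstsq(A,p[:,2],rcond=None)[0]; r=p[:,2]-A@k
    print(n,len(p),k.round(4),r.std().round(2))
w=np.load("w1.npy");z=w[...,2]; r=np.hypot(w[...,0]-422.9,w[...,1]+262.9)
fit(w,(z>62)&(z<74)&(r<22),"lens before"); fit(w,(abs(z)<3)&(r<70),"bench before")
c=cap("wrist"); w=cloud(c);z=w[...,2]; r=np.hypot(w[...,0]-491,w[...,1]-24)
fit(w,(z>88)&(z<100)&(r<22),"lens now"); fit(w,(abs(z-23)<3)&(r<75)&(r>38),"carriage"); fit(w,(abs(z)<4)&(r<150),"bench")
fl=(abs(z-33)<3)&(r<29.5); fit(w,fl,"flange")
fit(w,(z>88)&(z<100)&(r<9),"glass"); fit(w,(z>88)&(z<100)&(r<22)&(r>13),"rim")
```

```text
lens before 878 [-1.40000e-03 -3.50000e-03  6.82016e+01] 1.25
bench before 7333 [ 0.0021  0.001  -0.5992] 0.78
lens now 1130 [3.30000e-03 6.10000e-03 9.43171e+01] 1.27
carriage 4751 [-4.20000e-03  1.10000e-03  2.22137e+01] 0.87
bench 25777 [ 0.0012  0.0011 -0.5094] 0.79
flange 843 [5.90000e-03 8.00000e-04 3.24365e+01] 0.81
glass 301 [3.13000e-02 2.51000e-02 9.60175e+01] 0.72
rim 537 [-4.00000e-04  8.60000e-03  9.34201e+01] 0.74
```

```bash
python3 -m pendant '[{"linear":[-20,-25,10],"twist":-10},{"linear":[-40,-50,10],"twist":-20},{"linear":[-60,-70,10],"twist":-30},{"linear":[-70,-80,10],"twist":-40},{"linear":[-70,-80,10],"twist":-50},{"linear":[-70,-80,10],"twist":-60},{"linear":[-70,-80,10],"twist":-70},{"linear":[-70,-80,10],"twist":-73},{"linear":[-70,-80,10],"twist":-73},{"linear":[-70,-80,10],"twist":-73}]' | sed -n 1,4p
python3 - <<'E'
from h import *
c=cap("wrist"); f=c["frame"]
w=cloud(c);z=w[...,2]
cv2.imwrite("pics/w8.png",cv2.resize(f[20:200,210:410],None,fx=4,fy=4,interpolation=cv2.INTER_CUBIC)[:600])
m=(z>88)&(z<100)&(np.hypot(w[...,0]-491,w[...,1]-24)<25); print(cv2.minAreaRect(w[m][:,:2].astype(np.float32)))
for n,x,y,h in(("L",512,46,36),("R",508.7,-4,36),("S",459,26.5,45)):
    q=w[(np.hypot(w[...,0]-x,w[...,1]-y)<8)&(abs(z-h)<2.2)]; print(n,len(q),((q.max(0)+q.min(0))/2).round(1) if len(q) else 0)
E
```

```text
time: 25.75
tool_pos: [431.5, -85.6, 205.9]
tcp_rot: [-3.141, 0.0, 0.196]
contact_force: [0.5, -0.2, -0.3]
((492.0771179199219, 24.20393943786621), (26.158740997314453, 40.84111785888672), 84.15825653076172)
L 26 [515.1  49.9  35. ]
R 67 [509.9  -2.1  35.3]
S 81 [459.9  27.5  44.5]
```

View pics/w8.png

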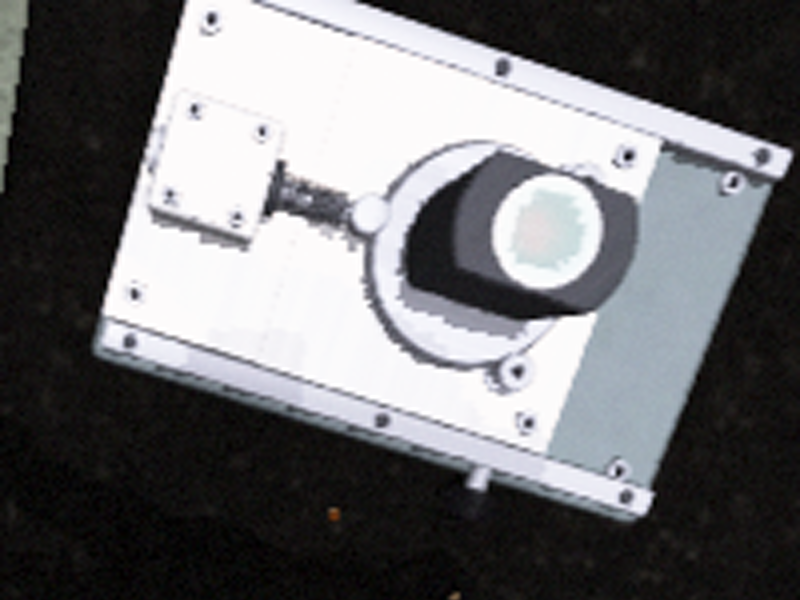

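The view shows the flange touching the sprung stud (370,215) and the right fixed stud (515,372). The left stud is mostly hidden behind the barrel at about (585,170). It looks seated, so I'm handing in.

```bash
python3 -c "
from h import *
print(bot.close_job())"
```

```text
the job is handed in; nothing more can be done
None
```

The lens cell is back in the mount and let go, and I handed the job in at about 26 s. The hand-in reports no verdict, and I had no direct reading of the individual stud and pad forces.

**What I did:** I gripped the cell by its flats and drew the flange about 9 mm back against the sprung stud. I then lowered it until the pads took weight and eased it forward until the fixed studs took the load. The largest horizontal force I saw was 8.0 N, and 4.1 N when pressing home against the fixed studs.

**Last checks:**
- **Height:** the top of the cell is at about 94.1–94.3 mm, against 94 expected.
- **Upright:** fits to the rim and flange were level to within 0.01 rad. A first fit over the whole top gave 0.03, but a repeat gave 0.007. The glass alone reads 0.04, which I put down to depth noise.
- **Studs:** the last picture shows the flange against the sprung stud and the right fixed stud. The left stud was mostly hidden behind the barrel, so its contact is inferred from the force I felt.
- **Sprung stud position:** it read about 1 mm back by camera, where 2 mm was expected. That is within the camera's accuracy of about 2 mm.
- **Bystanders:** the patches around them in the top view had not changed.

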